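# Nest the egg cups and click the snap cap shut

### The job

Close up the lime-green egg-cup set: nest the loose egg cup upright and fully down inside its twin on the hub of the black turntable, and let go of it. Then put the red snap cap straight over both cups, mouth down, and press until it clicks, and keep pressing past the click so that the rubber seal under its edge stays squeezed: the job ends with the robot still pressing the cap down, not letting go. Leave the spice jars and the tea strainer where they are.

Things in the scene. Friction and masses are not known exactly. Their poses are not given: they have to be found in the camera images.
- turntable: small black plastic turntable, foot fixed to the counter; its disc (230 mm diameter, top at 20 mm) turns stiffly about the vertical axis; a fixed central hub rises to 70 mm. On the hub stands, fixed, the lower lime-green egg cup, twin of the loose one, rim 115 mm above the counter. Origin on the axis at counter height, z up
- nest (a point): inner floor of the lower egg cup, on its axis, 86 mm above the counter (29 mm below that cup's rim). The nested cup's underside rests here; its rim is then 16 mm above the lower rim, at 131 mm. The cavity widens upward from about 12 mm radius here to 18 mm at the mouth, so it centres the cup, with about 1 mm play when home
- low_rim (a point): centre of the mouth of the lower egg cup, at its rim, 115 mm above the counter, axes upright. The band around this rim is 45 mm in diameter and 12 mm tall; six small white sprung click beads stick out 3.5 mm from it (to 52 mm across), 4 mm below the rim
- seal_top (a point): centre of the top face of the unsqueezed black rubber seal ring (48 to 58 mm diameter), 103 mm above the counter, 12 mm below the lower rim, z up. The point is fixed and does not sink with the seal. The cap's lower edge lands here after the click; further pressing squeezes the seal and lowers the cap by up to 3 mm
- beads (a point): centre of the ring of six click beads, on the axis, 111 mm above the counter, 8 mm above seal_top. The cap's lip meets them when the cap's origin is about 10 mm above seal_top; a push of about 8 to 15 N drives it over them; about 5 mm further down comes the click: the force drops and the cap pulls itself down. Pulling it off again takes about 15 N
- seal (a joint): how far the rubber seal ring is squeezed down, in m: 0 free, 0.003 fully squeezed. It is springy: about 2 N to start, 6 N at 0.0015, 9.5 N at 0.003, where it meets a hard stop. The weight of the cap alone does not squeeze it
- cup: the loose egg cup, lime-green plastic, hollow, standing upright on the counter: 45 mm tall, foot 22 mm diameter, tapering out to 41 mm, with a straight band 45 mm in diameter round its top 12 mm (33 to 45 mm above its underside), which is the part to grip; about 30 g. Its own inner floor lies 16 mm up. Origin at the centre of its underside, z up
- cap: red plastic snap cap, hollow, standing mouth down on the counter beside the turntable: 58 mm outer diameter, 37 mm tall, flat closed top, straight sides, about 35 g; the rounded inner lip at its lower edge leaves a 48 mm opening. Origin at the centre of its lower edge (mouth), z up to the closed top. It cannot close unless the loose cup is nested fully down
- jar0: bystander: an empty glass spice jar with a red cap, loose, 42 mm diameter, 85 mm tall, standing on the turntable's disc with its axis 83 mm from the turntable's axis (three jars, 120 degrees apart); origin at the centre of its underside, z up. Not to be disturbed
- jar1: bystander: an empty glass spice jar with a red cap, loose, 42 mm diameter, 85 mm tall, standing on the turntable's disc with its axis 83 mm from the turntable's axis (three jars, 120 degrees apart); origin at the centre of its underside, z up. Not to be disturbed
- jar2: bystander: an empty glass spice jar with a red cap, loose, 42 mm diameter, 85 mm tall, standing on the turntable's disc with its axis 83 mm from the turntable's axis (three jars, 120 degrees apart); origin at the centre of its underside, z up. Not to be disturbed
- strainer: bystander: steel tea strainer, loose, lying on the counter, bowl 72 mm diameter and 28 mm tall, with a 95 mm handle along its own +x sloping down to the counter; origin under the centre of the bowl. Not to be disturbed
Not all that is in view belongs to the job. Several things have the shape of the cup; the one meant has the colours described above.

How it is judged:
By the outcome, as a careful person would: the job done as asked, in the order asked, and still so for the second after the job is handed in, while the arm keeps its last pose, push and grip.
It also fails if it takes over 72 s, if anything falls off the work surface, if the arm or the gripper's body presses on something with over 40 N, if the wrist force passes 120 N, or if a joint passes its speed limit or range.

### The arm

A 7-joint arm with a two-finger parallel gripper is mounted at the origin on the work surface. World frame = base frame: x ahead of the robot, y to its left, z up, the work surface at z = 0. Lengths are in m, angles in rad, forces in N, time in s.
With the tool pointing down it reaches from about 0.425 to 1.025 m from the base axis. Payload 9.4 kg.
Tool frame: the origin (TCP) lies on the centre line of the jaws, within the pads' length; the fingertips stand 25 mm ahead of it and the grasp point (between the pads) lies 6 mm ahead of it; z points along the fingers, y is the line along which they close (so a half turn about z gives the same grasp; the last joint's range is limited). The gripper opens to 93 mm and grips with 3 to 60 N. Pads are 15 mm wide; open, the fingers measure 128 mm over their backs; the gripper's body (75 mm by 188 mm) begins 65 mm behind the grasp point.
Start: joints at [1.249, 0.599, -0.003, 1.599, 0.002, 0.943, -0.08], TCP at [0.176, -0.703, 0.244] pointing down, gripper open.
Joint ranges: [-2.57, 2.57], [-0.35, 1.97], [-1.29, 1.29], [0.11, 2.56], [-1.05, 4.19], [0.11, 1.86], [-2.63, 2.63]. Speed limits (rad/s): [2.22, 2.22, 3.01, 3.01, 3.14, 3.14, 3.14].

### API

Orientations are given as a rotation vector (axis times angle).
In Python, from rig import arm, imaging gives the robot as it stands.
- The arm moves only by the tool jog_arm, never from a script. Its argument "plan" is a list of rows, each a list of 3 entries, a list of its own where there are three numbers: the finger opening in mm, from 0 to 93, then the shift along the tool's x, y, z normalised to -1 to 1, where 1 is 0.6 m, then the turn about the tool's z normalised to -1 to 1, where 1 is 45 degrees. In form: [[jaw, [x, y, z], yaw], ...]. A call has 1 to 8 rows; each row is the pose to reach, as a shift and turn from the pose commanded when the call began, along the tool's axes at that moment; what a row does not reach only later rows make up. A row lasts 1/8 s, in which the tool goes at most 62.5 mm and 10.7 degrees, less where a joint would pass 70% of its speed; a pose out of reach is approached as far as the arm can. A call with a number of a shift or a turn outside -1 to 1 is refused whole. A call with a gripper value outside its range is refused whole. The fingers move at their own pace and stop on an object; the grip force is fixed at half the most. Time passes only in rows, so rows that repeat a pose let the fingers close. It gives the time, the measured TCP pose, the force, the opening and the grip force at its end, in the units of the state.
- arm.sense(): the state, without advancing time (a new reading comes with each control period).
- imaging.snapshot(name): name is "scene" or "top" or "wrist"; returns the picture (384x512x3 uint8, red, green, blue); there is no depth.
- imaging.camera_params(name): a dict with "camera_matrix" (3x3 intrinsics, pixels), "k1" (the pictures are not rectified: a ray, as slopes to the right and down, at radius r is drawn at 1 + k1 r^2 times it, then the intrinsics apply), "rvec" (rotation vector, rad) and "tvec" (3), from world to camera coordinates, as OpenCV has them. Camera axes: x right, y down, z forward; pixel columns grow to the right and rows downward; lengths in m; the calibration is good to about 2 mm. A picture is of the moment at which its call begins: read the wrist's pose just before it. camera_params takes no time and is no camera call; for the wrist camera it gives the pose at the moment of the call.
- arm.job_done(): hands the job in; it is judged then, once.
Trained networks look in the newest picture that a camera, given by its name, has taken for a name from the list of things; names that differ only in an ending like _2 or _b are one class to them, and where a whole thing is asked for, a point or a joint stands for the part that bears it (a point fixed in the world has none). Each returns a list of dicts, best first, with "p" (0 to 1); they miss things now and then, are a little off and sometimes report something else, mostly with a low value. They report only what shows in the picture. A call takes as long as a camera call. They do not tell look-alikes from the thing itself.
- imaging.spot_in(thing, camera): "position" ([column, row] in pixels, amid what is visible of it).
- imaging.trace(thing, camera): "region" (384x512 bool, what is visible of it) and "position" ([column, row] in pixels, amid what is visible of it).
The state is a dict: "time_s": time; "joint_pos": joint angles; "joint_vel": joint speeds; "joint_efforts": joint torques, N m; "position": TCP position; "tcp_rot": TCP orientation; "force": force on the tool from outside, world axes, zero at the start; "torque": the same for the moment, N m; "finger_gap": finger opening in m; "grip_force": force on a finger pad.
Only numpy, scipy, OpenCV 4.12 (cv2) and the standard library are available. Lean on these libraries where they do the work, as an engineer would, in place of code of your own. Each camera call takes 0.05 s, during which the arm holds its last target. There are 200 camera calls.

## Working session

There is one attempt and no reset: what is moved stays moved. The work goes in short steps, Python scripts to look and compute and a tool call to move; the robot and the scene stay as the last step left them, time stands still between calls to the robot, and variables do not carry over. Pictures are saved under pics/ and viewed, at most 10 in all, crops included, and the job is handed in when it is done.

Besides the shell and the picture viewer there is one more tool, called after "Emit:" as a command line: name --argument value ..., lists and objects as JSON in quotes. jog_arm: Moves the arm, as the interface text tells. Its arguments: {"type":"object","properties":{"plan":{"type":"array"}},"required":["plan"]}

```bash
mkdir -p pics
cat > h.py <<'E'
import numpy as np, cv2
from rig import arm, imaging
def cam(n):
    p=imaging.camera_params(n); K=np.array(p["camera_matrix"],float); R=cv2.Rodrigues(np.array(p["rvec"],float))[0]; t=np.array(p["tvec"],float).ravel()
    return K,p["k1"],R,t
def ray(c,px):
    K,k1,R,t=c
    d=cv2.undistortPoints(np.array([[px]],float),K,np.array([k1,0,0,0.]),None,None)[0,0]
    return -R.T@t, R.T@np.array([d[0],d[1],1])
def atz(c,px,z):
    o,d=ray(c,px); return o+d*(z-o[2])/d[2]
def proj(c,P):
    K,k1,R,t=c
    return cv2.projectPoints(np.array([P],float),cv2.Rodrigues(R)[0],t,K,np.array([k1,0,0,0.]))[0][0,0]
def tri(obs):
    A=np.zeros((3,3));b=np.zeros(3)
    for c,px in obs:
        o,d=ray(c,px); d/=np.linalg.norm(d); M=np.eye(3)-np.outer(d,d); A+=M;b+=M@o
    return np.linalg.solve(A,b)
def snap(n,f=None):
    im=imaging.snapshot(n)
    if f: cv2.imwrite("pics/"+f,im[:,:,::-1])
    return im
E
python3 - <<'E'
from h import *
for n in ["scene","top","wrist"]:
    snap(n,n+"0.png"); c=cam(n); print(n,(-c[2].T@c[3]).round(3),c[0][0,0],c[1],c[2].round(2).tolist())
    for th in ["cup","cap","turntable","strainer","jar0","low_rim"]:
        print(th,[(np.round(d["position"]).tolist(),round(d["p"],2)) for d in imaging.spot_in(th,n)])
s=arm.sense();print(s["time_s"],s["position"],s["tcp_rot"],s["force"])
a=[cv2.imread(f"pics/{n}0.png") for n in("scene","top","wrist")]
cv2.imwrite("pics/a.png",cv2.resize(a[0],(800,600)));cv2.imwrite("pics/b.png",cv2.resize(a[1],(800,600)))
E
```

```text
scene [1.081 0.614 0.76 ] 382.8396627127797 -0.13126105100936372 [[-0.76, 0.65, -0.02], [0.41, 0.45, -0.79], [-0.5, -0.61, -0.61]]
cup [([276.0, 220.0], 0.59), ([254.0, 248.0], 0.55), ([228.0, 163.0], 0.53), ([254.0, 154.0], 0.5), ([210.0, 176.0], 0.49)]
cap [([355.0, 259.0], 0.59)]
turntable [([256.0, 252.0], 0.78)]
strainer [([277.0, 328.0], 0.71)]
jar0 [([226.0, 235.0], 0.96), ([274.0, 218.0], 0.74), ([268.0, 256.0], 0.55)]
low_rim [([257.0, 252.0], 0.77), ([355.0, 258.0], 0.15)]
top [ 0.46  -0.041  1.182] 450.0010066980826 -0.09899392735397351 [[-0.0, -1.0, 0.0], [-1.0, 0.0, -0.07], [0.07, -0.0, -1.0]]
cup [([360.0, 284.0], 0.75), ([361.0, 210.0], 0.73), ([372.0, 240.0], 0.55), ([404.0, 259.0], 0.52)]
cap [([145.0, 233.0], 0.85), ([227.0, 174.0], 0.57)]
turntable [([225.0, 175.0], 0.86), ([370.0, 242.0], 0.56)]
strainer []
jar0 [([195.0, 160.0], 0.72), ([249.0, 149.0], 0.62)]
low_rim [([226.0, 176.0], 0.67)]
wrist [ 0.241 -0.687  0.385] 317.1219134240207 -0.08728249074184082 [[0.24, -0.97, 0.0], [-0.94, -0.24, 0.24], [-0.24, -0.06, -0.97]]
cup []
cap []
turntable []
strainer []
jar0 []
low_rim []
1.05 [ 0.17568823 -0.70339026  0.24359422] [-3.11807471e+00 -3.83622646e-01  9.67544655e-05] [-0.70244199 -0.58933463 -0.02208407]
```

View pics/a.png

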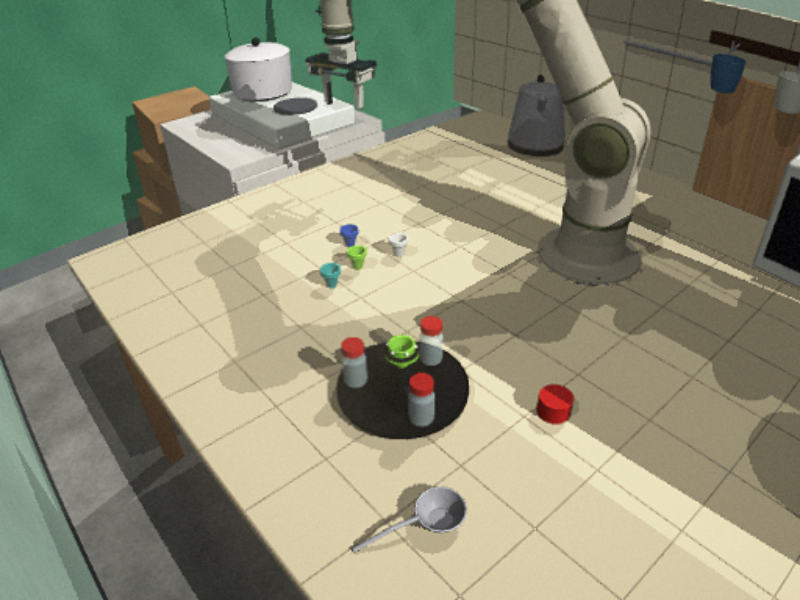

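View pics/b.png

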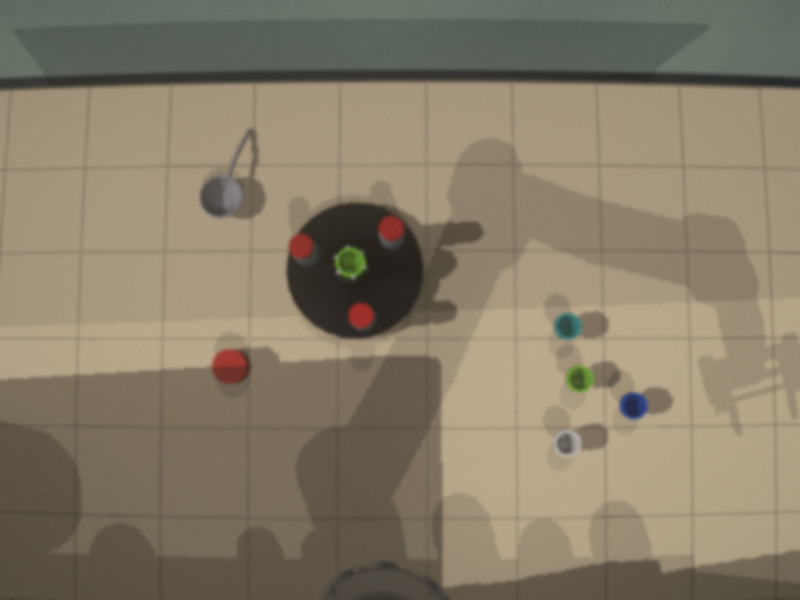

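The scene picture shows the lime loose cup at (228,165), among blue, white and teal look-alikes. The lower cup is at (257,225), between the jars, and the red cap is at (355,258). In the top picture these are at about (371,242), (224,168) and (148,234). Next I'll triangulate them roughly.

```bash
cat >> h.py <<'E'
def blobs(im,col):
    h=cv2.cvtColor(im,cv2.COLOR_RGB2HSV)
    m=cv2.inRange(h,(35,110,50),(58,255,255)) if col=="lime" else (cv2.inRange(h,(0,150,60),(8,255,255))|cv2.inRange(h,(172,150,60),(180,255,255)))
    m=cv2.morphologyEx(m,cv2.MORPH_CLOSE,np.ones((5,5)))
    n,l,s,c=cv2.connectedComponentsWithStats(m)
    return [(c[i].round(1),s[i].tolist(),l==i) for i in range(1,n) if s[i][4]>40]
E
python3 - <<'E'
from h import *
ct,cs=cam("top"),cam("scene")
for n in("top","scene"):
    im=cv2.imread(f"pics/{n}0.png")[:,:,::-1].copy()
    for col in("lime","red"):
        for b in blobs(im,col): print(n,col,b[0],b[1])
for nm,a,b in[("cup",(371,242),(228,163.5)),("low",(224,168),(257,224)),("cap",(147.5,234),(355,258))]:
    print(nm,tri([(ct,a),(cs,b)]).round(3))
for nm,p in[("teal",(363,209)),("blue",(405,259)),("white",(363,284)),("cup",(371,242))]: print(nm,atz(ct,p,.035).round(3))
for p in[(193,157),(250.5,147),(231,203)]: print("jar",atz(ct,p,.1).round(3))
E
```

```text
top lime [224.  167.4] [214, 157, 21, 21, 315]
top lime [370.7 242.1] [362, 234, 18, 17, 233]
top red [249.8 145.4] [242, 138, 16, 16, 188]
top red [192.4 157. ] [186, 150, 14, 15, 170]
top red [230.4 200.8] [223, 193, 16, 16, 203]
top red [146.9 233.8] [137, 224, 21, 20, 338]
scene lime [228.3 163.1] [222, 157, 13, 15, 136]
scene lime [256.7 224.4] [246, 214, 22, 22, 343]
scene red [275.8 207.9] [269, 202, 14, 13, 142]
scene red [225.6 221.9] [219, 216, 14, 13, 149]
scene red [269.5 245.2] [262, 238, 16, 15, 199]
scene red [354.7 258. ] [344, 246, 23, 25, 467]
cup [ 0.433 -0.325  0.028]
low [0.614 0.047 0.1  ]
cap [0.454 0.251 0.02 ]
teal [ 0.517 -0.304  0.035]
blue [ 0.388 -0.411  0.035]
white [ 0.326 -0.302  0.035]
cup [ 0.433 -0.324  0.035]
jar [0.641 0.123 0.1  ]
jar [ 0.665 -0.017  0.1  ]
jar [0.529 0.03  0.1  ]
```

```bash
cat >> h.py <<'E'
def go(target,s=None):
    s=s or arm.sense(); R=cv2.Rodrigues(np.array(s["tcp_rot"],float))[0]
    d=R.T@(np.array(target)-s["position"]); print("t",s["time_s"],"pos",np.round(s["position"],4),"gap",s["finger_gap"],"F",np.round(s["force"],2))
    print("shift norm",(d/.6).round(4),"mm",(d*1000).round(1),"xaxis",R[:,0].round(3),"z",R[:,2].round(4))
E
python3 -c "
from h import *
go([.433,-.325,.2])"
```

```text
t 1.05 pos [ 0.1757 -0.7034  0.2436] gap 0.0933794297097443 F [-0.7  -0.59 -0.02]
shift norm [ 0.5689 -0.5079  0.0726] mm [ 341.4 -304.7   43.6] xaxis [ 0.97   0.242 -0.   ] z [-1.e-04  0.e+00 -1.e+00]
```

Emit:
jog_arm --plan '[[93, [0.569, -0.508, 0.07], 0], [93, [0.569, -0.508, 0.07], 0], [93, [0.569, -0.508, 0.07], 0], [93, [0.569, -0.508, 0.07], 0], [93, [0.569, -0.508, 0.07], 0], [93, [0.569, -0.508, 0.07], 0], [93, [0.569, -0.508, 0.07], 0], [93, [0.569, -0.508, 0.07], 0]]'

```text
time_s: 2.05
position: [0.4354, -0.3212, 0.2015]
tcp_rot: [-3.116, -0.391, -0.001]
force: [0.2, -0.2, 0.8]
finger_gap: 0.0933
grip_force: 0.0
```

Run:
```python
from h import *
c=cam("wrist"); im=snap("wrist","w1.png")
for b in blobs(im,"lime"):
    print(b[0],b[1])
print(proj(c,[.433,-.325,.045]),(-c[2].T@c[3]).round(4))
np.save("c1.npy",np.array([c[2].tolist(),[c[3].tolist()]*3]))
go([.433,-.325,.1])
```

```text
[259.3 185.3] [237, 163, 46, 46, 1664]
[260.95855104 186.31943909] [ 0.5003 -0.305   0.3431]
t 2.1 pos [ 0.4363 -0.32    0.2014] gap 0.0929893859891095 F [1.09 2.73 0.05]
shift norm [-0.0077  0.0069  0.1689] mm [ -4.6   4.2 101.4] xaxis [0.969 0.249 0.001] z [ 0.0011  0.0018 -1.    ]
```

View pics/w1.png

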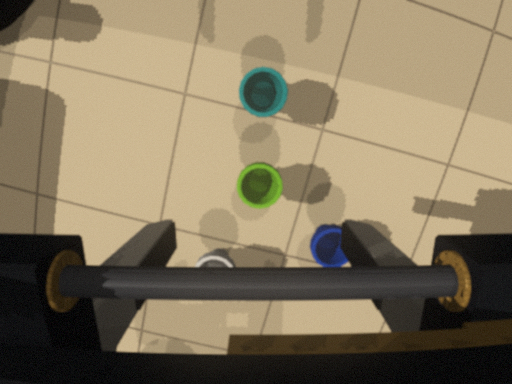

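The lime cup's rim is at (259,185). Teal is above it at (263,92), blue at (330,246) and white at (214,262), so the fingers have room. I'll descend for the second view.

Emit:
jog_arm --plan '[[93, [0, 0, 0.07], 0], [93, [0, 0, 0.13], 0], [93, [0, 0, 0.13], 0], [93, [0, 0, 0.13], 0]]'

```text
time_s: 2.6
position: [0.4332, -0.3257, 0.1245]
tcp_rot: [3.118, 0.382, 0.001]
force: [0.4, 0.1, 0.5]
finger_gap: 0.0927
grip_force: 0.0
```

```bash
cat >> h.py <<'E'
from scipy.optimize import least_squares
SH={"cup":[(0,.011),(.033,.0205),(.033,.0225),(.045,.0225)],"cap":[(0,.029),(.037,.029)]}
def sil(c,P,shape):
    a=np.linspace(0,2*np.pi,60,endpoint=False)
    pts=np.array([proj(c,np.array(P)+[r*np.cos(t),r*np.sin(t),h]) for h,r in SH[shape] for t in a],np.float32)
    h=cv2.convexHull(pts)[:,0]; M=cv2.moments(h); return np.array([M["m10"]/M["m00"],M["m01"]/M["m00"],np.sqrt(M["m00"])])
def meas(mask):
    k=max(cv2.findContours(mask.astype(np.uint8),cv2.RETR_EXTERNAL,cv2.CHAIN_APPROX_NONE)[0],key=cv2.contourArea)
    h=cv2.convexHull(k); M=cv2.moments(h); return np.array([M["m10"]/M["m00"],M["m01"]/M["m00"],np.sqrt(M["m00"])+.9])
def fit(obs,shape,P0):
    f=lambda P:np.concatenate([(sil(c,P,shape)-m)[:2] for c,m in obs])
    r=least_squares(f,P0,diff_step=1e-3); print("fit",shape,r.x.round(4),"res px",r.fun.round(2),"size",[(round(sil(c,r.x,shape)[2],1),round(m[2],1)) for c,m in obs]); return r.x
E
python3 - <<'E'
from h import *
import pickle
c=cam("wrist"); s=arm.sense(); im=snap("wrist","w2.png")
b=max(blobs(im,"lime"),key=lambda b:b[1][4]); print(b[0],b[1])
w=np.load("c1.npy"); c1=(c[0],c[1],w[0],w[1][0])
im1=cv2.imread("pics/w1.png")[:,:,::-1].copy(); b1=max(blobs(im1,"lime"),key=lambda b:b[1][4])
o1,o2=(c1,meas(b1[2])),(c,meas(b[2]))
P=fit([o1,o2],"cup",[.433,-.325,.001])
imt=cv2.imread("pics/top0.png")[:,:,::-1].copy(); bt=[b for b in blobs(imt,"lime") if b[0][0]>300][0]
fit([o1,o2,(cam("top"),meas(bt[2]))],"cup",P)
go([P[0],P[1],.055],s)
E
```

```text
[254.2 204.2] [224, 174, 61, 61, 2901]
fit cup [ 4.323e-01 -3.234e-01 -3.000e-04] res px [-0.12 -0.03  0.09  0.02] size [(np.float64(41.5), np.float64(41.2)), (np.float64(54.9), np.float64(54.3))]
fit cup [ 0.4317 -0.3235 -0.0029] res px [-0.21  0.01  0.03 -0.14  0.52  0.31] size [(np.float64(41.2), np.float64(41.2)), (np.float64(54.3), np.float64(54.3)), (np.float64(16.2), np.float64(15.6))]
t 2.6 pos [ 0.4332 -0.3257  0.1245] gap 0.09268592806087765 F [0.44 0.1  0.48]
shift norm [-0.0006 -0.0041  0.1159] mm [-0.3 -2.4 69.5] xaxis [0.97  0.242 0.   ] z [ 5.e-04 -6.e-04 -1.e+00]
```

Emit:
jog_arm --plan '[[93, [0, -0.004, 0.06], 0], [93, [0, -0.004, 0.114], 0], [93, [0, -0.004, 0.114], 0], [70, [0, -0.004, 0.114], 0], [30, [0, -0.004, 0.114], 0], [30, [0, -0.004, 0.114], 0], [30, [0, -0.004, 0.114], 0], [30, [0, -0.004, 0.114], 0]]'

```text
time_s: 3.65
position: [0.4325, -0.3226, 0.0554]
tcp_rot: [3.118, 0.384, 0.0]
force: [-0.3, -0.4, -0.0]
finger_gap: 0.0474
grip_force: 0.0
```

Emit:
jog_arm --plan '[[30, [0, 0, 0], 0], [30, [0, 0, 0], 0], [30, [0, 0, 0], 0]]'

```text
time_s: 4.03
position: [0.4325, -0.3226, 0.0553]
tcp_rot: [3.118, 0.384, 0.0]
force: [0.6, -0.1, 2.4]
finger_gap: 0.044
grip_force: 30.0
```

Emit:
jog_arm --plan '[[30, [0, 0, -0.06], 0], [30, [0, 0, -0.15], 0], [30, [0, 0, -0.24], 0], [30, [0.03, -0.05, -0.32], 0], [30, [0.08, -0.13, -0.325], 0], [30, [0.13, -0.21, -0.325], 0], [30, [0.18, -0.29, -0.325], 0], [30, [0.23, -0.37, -0.325], 0]]'

```text
time_s: 5.03
position: [0.5127, -0.0721, 0.2502]
tcp_rot: [3.118, 0.383, -0.0]
force: [1.3, 0.4, -0.6]
finger_gap: 0.0442
grip_force: 30.0
```

Emit:
jog_arm --plan '[[30, [0.05, -0.08, 0], 0], [30, [0.08, -0.13, 0], 0], [30, [0.096, -0.154, 0], 0], [30, [0.096, -0.154, 0], 0], [30, [0.096, -0.154, 0], 0]]'

```text
time_s: 5.65
position: [0.5456, 0.0279, 0.2501]
tcp_rot: [3.118, 0.38, -0.001]
force: [0.5, -0.0, 0.1]
finger_gap: 0.0439
grip_force: 30.0
```

Run:
```python
from h import *
import pickle
s=arm.sense(); c=cam("wrist"); im=snap("wrist","w3.png"); pickle.dump(c,open("c3.pkl","wb"))
for b in blobs(im,"lime"): print(b[0],b[1])
print("low rim expect",proj(c,[.614,.047,.115])); go([.56,0.08,.25],s)
```

```text
[257.4 106.7] [230, 80, 56, 55, 2350]
[257.9 236.3] [215, 200, 87, 68, 4996]
low rim expect [255.11292141 106.62402214]
t 5.65 pos [0.5456 0.0279 0.2501] gap 0.04391659873176114 F [ 0.5  -0.02  0.08]
shift norm [ 0.0442 -0.0784  0.    ] mm [ 26.5 -47.1   0. ] xaxis [ 0.971  0.24  -0.001] z [-6.e-04 -9.e-04 -1.e+00]
```

View pics/w3.png

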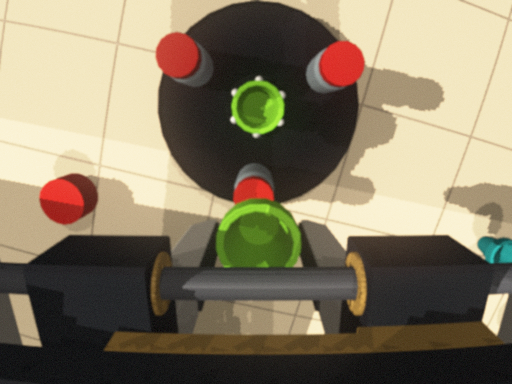

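The lower cup's rim is at (257,107) with its white beads visible and jars at (178,54), (343,64) and (254,190). The held cup is at (258,240), upright, and the cap is at (69,198). I'll take a second view for height.

Emit:
jog_arm --plan '[[30, [0, -0.07, 0], 0], [30, [0, -0.13, 0], 0], [30, [0, -0.13, 0], 0], [30, [0, -0.13, 0], 0], [30, [0, -0.13, 0], 0]]'

```text
time_s: 6.32
position: [0.5274, 0.1038, 0.2502]
tcp_rot: [3.118, 0.38, 0.0]
force: [-0.1, 0.4, -0.1]
finger_gap: 0.0444
grip_force: 30.0
```

Run:
```python
from h import *
import h,pickle
h.SH["low"]=[(-.01,.0225),(0,.0225)]; h.SH["held"]=h.SH["cup"]
s=arm.sense(); c=cam("wrist"); im=snap("wrist","w4.png"); pickle.dump(c,open("c4.pkl","wb"))
for b in blobs(im,"lime")+blobs(im,"red"): print(b[0],b[1])
c3=pickle.load(open("c3.pkl","rb")); im3=cv2.imread("pics/w3.png")[:,:,::-1].copy()
f=lambda c,i,col,P:(c,meas(min(blobs(i,col),key=lambda b:np.linalg.norm(b[0]-proj(c,P)))[2]))
P=fit([f(c3,im3,"lime",[.614,.047,.115]),f(c,im,"lime",[.614,.047,.115])],"low",[.614,.047,.115])
cl=[.454,.251,.02]
Q=fit([f(c3,im3,"red",cl),f(c,im,"red",cl)],"cap",[.454,.251,.0])
ims=cv2.imread("pics/scene0.png")[:,:,::-1].copy()
fit([f(c,im,"red",cl),f(cam("scene"),ims,"red",cl)],"cap",Q)
cs=cam("scene");fit([f(c,im,"lime",[.614,.047,.115]),f(c3,im3,"lime",[.614,.047,.115]),f(cs,ims,"lime",[.614,.047,.1])],"low",P)
go([P[0],P[1],.2],s)
```

```text
[342.9 108.5] [310, 78, 66, 62, 2848]
[257.8 236. ] [215, 199, 87, 69, 5016]
[267.3  54.4] [245, 31, 45, 48, 1641]
[425.7  67.5] [403, 46, 46, 44, 1592]
[127.1 199.5] [100, 175, 55, 51, 2057]
[335.  196.5] [315, 177, 42, 40, 1288]
fit low [0.6142 0.0451 0.0961] res px [-0.    0.07  0.   -0.07] size [(np.float64(44.4), np.float64(49.5)), (np.float64(44.7), np.float64(56.7))]
fit cap [ 0.4525  0.2508 -0.0011] res px [-0.    0.1   0.   -0.09] size [(np.float64(48.2), np.float64(46.7)), (np.float64(47.7), np.float64(46.0))]
fit cap [0.4534 0.2499 0.0009] res px [ 0.14 -0.16  0.4  -0.21] size [(np.float64(47.9), np.float64(46.0)), (np.float64(22.4), np.float64(22.0))]
fit low [0.614  0.0455 0.1007] res px [ 0.79 -0.01 -0.54  0.11  0.44  0.77] size [(np.float64(45.4), np.float64(56.7)), (np.float64(45.1), np.float64(49.5)), (np.float64(14.5), np.float64(19.3))]
t 6.325 pos [0.5274 0.1038 0.2502] gap 0.04440091179167626 F [-0.13  0.44 -0.11]
shift norm [0.117  0.1297 0.0838] mm [70.2 77.8 50.3] xaxis [ 0.971  0.24  -0.   ] z [ 1.e-04 -6.e-04 -1.e+00]
```

Run:
```python
from h import *
a=cv2.imread("pics/w3.png")[65:150,210:310];b=cv2.imread("pics/w4.png")[65:150,295:395]
cv2.imwrite("pics/crop.png",cv2.resize(np.hstack([a,b]),None,fx=4,fy=4,interpolation=cv2.INTER_CUBIC))
```

```text
(no output)
```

View pics/crop.png

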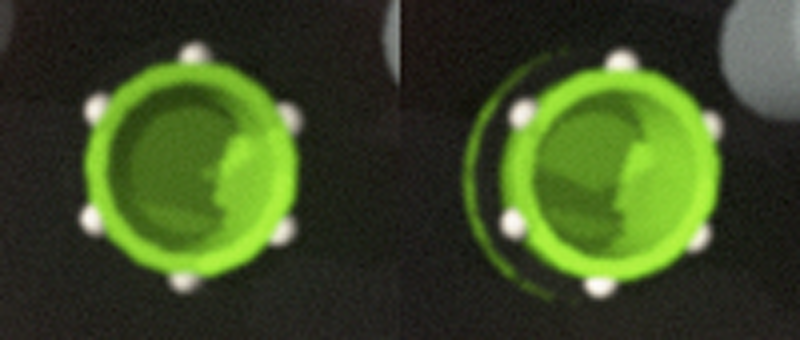

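The crop shows both rims cleanly. A thin green sliver beside the rim in the second view spoiled the mask, so I'll remove it by opening the mask.

Run:
```python
from h import *
import h,pickle
h.SH["low"]=[(-.012,.0225),(0,.0225)]
c3,c4=[pickle.load(open(f"c{i}.pkl","rb")) for i in(3,4)]
obs=[]
for c,f in((c3,"w3"),(c4,"w4")):
    hs=cv2.cvtColor(cv2.imread(f"pics/{f}.png"),cv2.COLOR_BGR2HSV); m=cv2.inRange(hs,(35,110,50),(58,255,255))
    m=cv2.morphologyEx(m,cv2.MORPH_OPEN,cv2.getStructuringElement(2,(5,5)))
    n,l,s,ce=cv2.connectedComponentsWithStats(m); i=min(range(1,n),key=lambda i:np.linalg.norm(ce[i]-proj(c,[.614,.046,.115])))
    print(s[i]); o=meas(l==i); obs.append((c,o))
P=fit(obs,"low",[.614,.046,.115])
P2=least_squares(lambda q:np.concatenate([(sil(c,[q[0],q[1],.115],"low")-m)[:2] for c,m in obs]),[.614,.046],diff_step=1e-3);print(P2.x,P2.fun)
# seat of the held cup
s=arm.sense()
hold=cam("wrist"); im=cv2.imread("pics/w4.png")[:,:,::-1].copy(); b=[b for b in blobs(im,"lime") if b[0][1]>190][0]
print(b[1]); print(sil(c4,[s["position"][0],s["position"][1],s["position"][2]-.055],"cup"))
go([P2.x[0],P2.x[1],.17])
```

```text
[ 230   80   56   55 2349]
[ 319   81   57   55 2360]
fit low [0.6141 0.045  0.1152] res px [ 0.  -0.1 -0.   0.1] size [(np.float64(47.5), np.float64(49.5)), (np.float64(47.9), np.float64(49.9))]
[0.61412879 0.04500061] [ 0.02650507 -0.09552437 -0.02901761  0.09625998]
[215, 199, 87, 69, 5016]
[256.95995579 240.79838984  77.00512819]
t 6.375 pos [0.5274 0.104  0.2502] gap 0.04406083402299126 F [ 0.54 -0.02 -0.76]
shift norm [0.1167 0.1301 0.1338] mm [70.  78.1 80.3] xaxis [ 0.971  0.24  -0.   ] z [ 0.e+00 -4.e-04 -1.e+00]
```

Emit:
jog_arm --plan '[[30, [0.05, 0.06, 0.03], 0], [30, [0.1, 0.11, 0.06], 0], [30, [0.117, 0.13, 0.084], 0], [30, [0.117, 0.13, 0.084], 0], [30, [0.117, 0.13, 0.084], 0], [30, [0.117, 0.13, 0.13], 0], [30, [0.117, 0.13, 0.15], 0], [30, [0.117, 0.13, 0.16], 0]]'

```text
time_s: 7.38
position: [0.6137, 0.0475, 0.1543]
tcp_rot: [-3.118, -0.385, 0.0]
force: [-0.4, -0.7, -0.5]
finger_gap: 0.0439
grip_force: 30.0
```

Emit:
jog_arm --plan '[[30, [0, 0, 0.006], 0], [30, [0, 0, 0.012], 0], [30, [0, 0, 0.017], 0], [30, [0, 0, 0.02], 0], [30, [0, 0, 0.021], 0], [30, [0, 0, 0.021], 0]]'

```text
time_s: 8.12
position: [0.6141, 0.0464, 0.1416]
tcp_rot: [3.118, 0.383, -0.0]
force: [-0.6, -2.5, 0.3]
finger_gap: 0.0443
grip_force: 30.0
```

Emit:
jog_arm --plan '[[30, [0, 0.001, 0.002], 0], [30, [0, 0.001, 0.002], 0], [30, [0, 0.001, 0.002], 0]]'

```text
time_s: 8.5
position: [0.6143, 0.0463, 0.1412]
tcp_rot: [-3.118, -0.383, -0.001]
force: [-3.0, -2.1, 8.2]
finger_gap: 0.0441
grip_force: 30.0
```

Emit:
jog_arm --plan '[[60, [0, 0, 0], 0], [60, [0, 0, 0], 0], [60, [0, 0, 0], 0], [60, [0, 0, -0.05], 0], [60, [0, 0, -0.12], 0], [60, [-0.03, 0, -0.17], 0], [60, [-0.07, 0, -0.18], 0], [60, [-0.11, 0, -0.18], 0]]'

```text
time_s: 9.5
position: [0.5499, 0.0303, 0.2491]
tcp_rot: [-3.118, -0.384, -0.002]
force: [-0.3, 0.0, 0.5]
finger_gap: 0.06
grip_force: 0.0
```

Emit:
jog_arm --plan '[[80, [0, 0, 0], 0], [80, [0, 0, 0], 0]]'

```text
time_s: 9.75
position: [0.5511, 0.0306, 0.2485]
tcp_rot: [-3.118, -0.384, -0.001]
force: [-0.2, 0.5, 1.0]
finger_gap: 0.0753
grip_force: 0.0
```

Run:
```python
from h import *
s=arm.sense(); c=cam("wrist"); im=snap("wrist","w5.png")
for b in blobs(im,"lime"): print(b[0],b[1])
for z in(.131,.14): print("rim expected",z,proj(c,[.6141,.045,z]))
a=cv2.resize(im[40:220,160:360],None,fx=2.5,fy=2.5)
sc=snap("scene"); b=cv2.resize(sc[185:285,205:305],(450,450))
cv2.imwrite("pics/chk.png",np.hstack([cv2.resize(a,(450,405)),b[:405]])[:,:,::-1]*1)
go([.4528,.2503,.17])
```

```text
[258.6 113.8] [230, 85, 59, 59, 2689]
rim expected 0.131 [259.25879722 114.7960447 ]
rim expected 0.14 [259.30708113 114.90135169]
t 9.85 pos [0.5511 0.0306 0.2482] gap 0.07897640480205294 F [0.1  0.07 0.58]
shift norm [-0.0702 -0.3949  0.1304] mm [ -42.1 -236.9   78.2] xaxis [0.97  0.243 0.   ] z [ 3.e-04  2.e-04 -1.e+00]
```

View pics/chk.png

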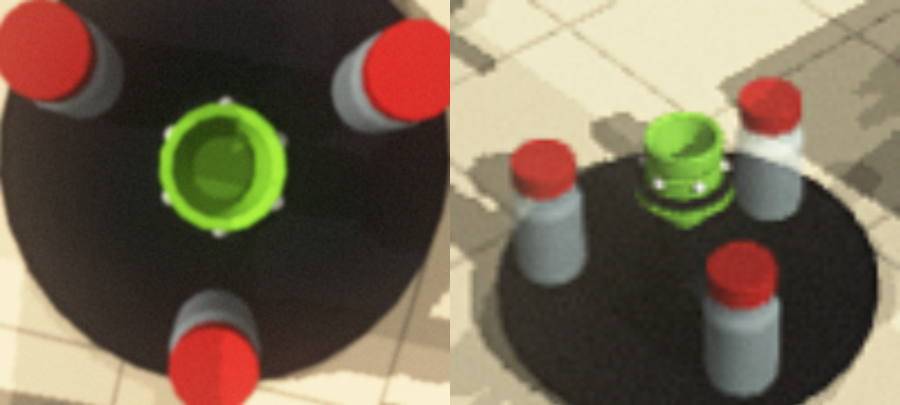

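The cup sits upright with its rim about 16 mm above the lower one, and jars and beads are undisturbed. Next is the cap.

Emit:
jog_arm --plan '[[93, [-0.01, -0.08, 0], 0], [93, [-0.03, -0.17, 0], 0], [93, [-0.05, -0.26, 0.02], 0], [93, [-0.07, -0.34, 0.06], 0], [93, [-0.07, -0.39, 0.1], 0], [93, [-0.07, -0.395, 0.13], 0], [93, [-0.07, -0.395, 0.13], 0], [93, [-0.07, -0.395, 0.13], 0]]'

```text
time_s: 10.85
position: [0.4527, 0.2499, 0.1707]
tcp_rot: [3.118, 0.383, 0.0]
force: [0.4, 0.2, -0.3]
finger_gap: 0.0933
grip_force: 0.0
```

Run:
```python
from h import *
import pickle
s=arm.sense(); c=cam("wrist"); im=snap("wrist","w6.png")
f=lambda c,i:(c,meas(min(blobs(i,"red"),key=lambda b:np.linalg.norm(b[0]-proj(c,[.4528,.2503,.02])))[2]))
for b in blobs(im,"red"): print(b[0],b[1])
o=[f(c,im)]+[f(pickle.load(open(f"c{i}.pkl","rb")),cv2.imread(f"pics/w{i}.png")[:,:,::-1].copy()) for i in(3,4)]
P=fit(o,"cap",[.4528,.2503,0])
q=least_squares(lambda q:(sil(c,[q[0],q[1],0],"cap")-o[0][1])[:2],[.4528,.2503],diff_step=1e-3).x;print(q)
go([q[0],q[1],.034],s)
```

```text
[498.3   8. ] [481, 0, 31, 20, 484]
[258.  185.1] [227, 152, 64, 66, 3233]
fit cap [0.4535 0.2497 0.0012] res px [-0.04  0.13 -0.16  0.01  0.21 -0.18] size [(np.float64(58.9), np.float64(57.4)), (np.float64(48.5), np.float64(46.7)), (np.float64(48.0), np.float64(46.0))]
[0.45337478 0.24965969]
t 10.85 pos [0.4527 0.2499 0.1707] gap 0.09329749509326876 F [ 0.37  0.22 -0.29]
shift norm [0.001  0.0007 0.2278] mm [  0.6   0.4 136.7] xaxis [0.97  0.242 0.   ] z [ 2.e-04  0.e+00 -1.e+00]
```

Emit:
jog_arm --plan '[[93, [0.001, 0, 0.09], 0], [93, [0.001, 0, 0.17], 0], [93, [0.001, 0, 0.226], 0], [93, [0.001, 0, 0.226], 0], [70, [0.001, 0, 0.226], 0], [40, [0.001, 0, 0.226], 0], [40, [0.001, 0, 0.226], 0], [40, [0.001, 0, 0.226], 0]]'

```text
time_s: 11.9
position: [0.4529, 0.2503, 0.0355]
tcp_rot: [-3.118, -0.383, -0.002]
force: [-0.0, -0.6, 1.8]
finger_gap: 0.0574
grip_force: 27.6
```

Emit:
jog_arm --plan '[[40, [0, 0, 0], 0], [40, [0, 0, 0], 0], [40, [0, 0, 0], 0]]'

```text
time_s: 12.28
position: [0.4529, 0.2503, 0.0354]
tcp_rot: [-3.118, -0.384, -0.001]
force: [-0.4, -0.2, 8.7]
finger_gap: 0.0578
grip_force: 30.0
```

Emit:
jog_arm --plan '[[40, [0, 0, -0.05], 0], [40, [0, 0, -0.12], 0], [40, [0, 0, -0.2], 0], [40, [0, 0, -0.27], 0], [40, [0.03, 0.07, -0.3], 0], [40, [0.07, 0.15, -0.3], 0], [40, [0.105, 0.23, -0.3], 0], [40, [0.14, 0.31, -0.3], 0]]'

```text
time_s: 13.28
position: [0.5799, 0.0886, 0.215]
tcp_rot: [-3.118, -0.384, -0.0]
force: [0.7, 1.0, -0.8]
finger_gap: 0.0578
grip_force: 30.0
```

Emit:
jog_arm --plan '[[40, [0.025, 0.055, 0], 0], [40, [0.035, 0.08, 0], 0], [40, [0.038, 0.086, 0], 0], [40, [0.038, 0.086, 0], 0], [40, [0.038, 0.086, 0], 0], [40, [0.038, 0.086, 0], 0]]'

```text
time_s: 14.02
position: [0.6135, 0.0466, 0.2149]
tcp_rot: [-3.118, -0.386, -0.0]
force: [0.4, -0.5, 0.1]
finger_gap: 0.0577
grip_force: 30.0
```

Run:
```python
from h import *
s=arm.sense()
go([.6139,.0455,.16],s); w=snap("wrist"); sc=snap("scene")
cv2.imwrite("pics/chk2.png",np.hstack([cv2.resize(w[100:300,156:356],(400,400)),cv2.resize(sc[165:285,195:315],(400,400))])[:,:,::-1])
```

```text
t 14.025 pos [0.6135 0.0466 0.2149] gap 0.057672418100378015 F [ 0.44 -0.46  0.08]
shift norm [0.0003 0.002  0.0916] mm [ 0.2  1.2 54.9] xaxis [0.97  0.244 0.   ] z [-0.e+00  2.e-04 -1.e+00]
```

View pics/chk2.png

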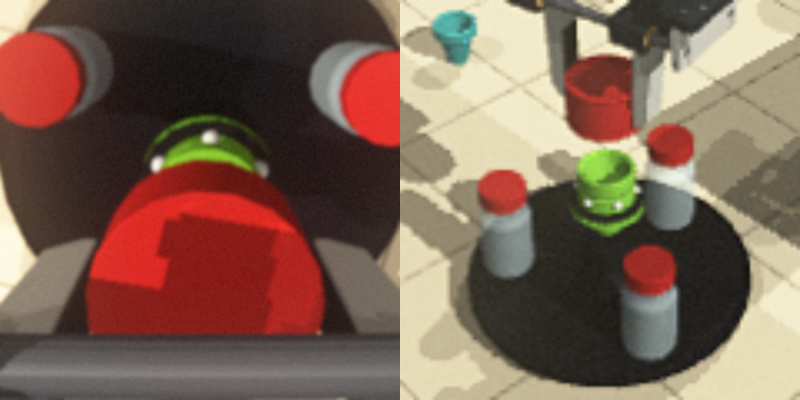

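The cap is held level and straight over the nested cup. I'll lower it gently over the rim.

Emit:
jog_arm --plan '[[40, [0, 0.002, 0.03], 0], [40, [0, 0.002, 0.055], 0], [40, [0, 0.002, 0.07], 0], [40, [0, 0.002, 0.078], 0], [40, [0, 0.002, 0.084], 0], [40, [0, 0.002, 0.088], 0], [40, [0, 0.002, 0.088], 0]]'

```text
time_s: 15.0
position: [0.6142, 0.0444, 0.1621]
tcp_rot: [-3.118, -0.384, -0.0]
force: [0.1, 0.0, -1.3]
finger_gap: 0.0576
grip_force: 30.0
```

Emit:
jog_arm --plan '[[40, [0, -0.001, 0.005], 0], [40, [0, -0.001, 0.01], 0], [40, [0, -0.001, 0.015], 0], [40, [0, -0.001, 0.019], 0], [40, [0, -0.001, 0.019], 0]]'

```text
time_s: 15.62
position: [0.6139, 0.0449, 0.1503]
tcp_rot: [3.118, 0.384, -0.001]
force: [-0.4, 0.7, -0.1]
finger_gap: 0.0576
grip_force: 30.0
```

Emit:
jog_arm --plan '[[40, [0, 0, 0.003], 0], [40, [0, 0, 0.006], 0], [40, [0, 0, 0.008], 0], [40, [0, 0, 0.008], 0]]'

```text
time_s: 16.12
position: [0.6143, 0.0452, 0.1467]
tcp_rot: [-3.118, -0.384, -0.002]
force: [-2.4, -0.2, 7.6]
finger_gap: 0.0577
grip_force: 30.0
```

The lip met the beads at the expected height. Now I'll press through.

Emit:
jog_arm --plan '[[40, [0, 0, 0.002], 0], [40, [0, 0, 0.004], 0], [40, [0, 0, 0.006], 0], [40, [0, 0, 0.008], 0], [40, [0, 0, 0.008], 0]]'

```text
time_s: 16.75
position: [0.6137, 0.045, 0.1406]
tcp_rot: [-3.118, -0.384, 0.001]
force: [-0.3, 1.1, -3.2]
finger_gap: 0.0574
grip_force: 30.0
```

It clicked: the force dropped and reversed. Now I'll squeeze the seal.

Emit:
jog_arm --plan '[[40, [0, 0, 0.003], 0], [40, [0, 0, 0.006], 0], [40, [0, 0, 0.009], 0], [40, [0, 0, 0.009], 0], [40, [0, 0, 0.009], 0]]'

```text
time_s: 17.38
position: [0.6143, 0.0449, 0.1362]
tcp_rot: [3.118, 0.383, 0.001]
force: [-2.5, 0.3, 6.7]
finger_gap: 0.0576
grip_force: 30.0
```

Emit:
jog_arm --plan '[[40, [0, 0, 0.001], 0], [40, [0, 0, 0.002], 0], [40, [0, 0, 0.003], 0], [40, [0, 0, 0.003], 0], [40, [0, 0, 0.003], 0], [40, [0, 0, 0.003], 0], [40, [0, 0, 0.003], 0], [40, [0, 0, 0.003], 0]]'

```text
time_s: 18.38
position: [0.6143, 0.0448, 0.1354]
tcp_rot: [3.118, 0.383, 0.002]
force: [-5.0, -1.0, 16.9]
finger_gap: 0.0576
grip_force: 30.0
```

Run:
```python
from h import *
sc=snap("scene"); go([.6141,.045,.135]); w=snap("wrist")
cv2.imwrite("pics/chk3.png",np.hstack([cv2.resize(w[100:300,156:356],(400,400)),cv2.resize(sc[165:285,195:315],(400,400))])[:,:,::-1])
```

```text
t 18.425 pos [0.6143 0.0448 0.1354] gap 0.057766699161105876 F [-4.3  -1.69 15.84]
shift norm [-0.0002 -0.0004  0.0007] mm [-0.1 -0.2  0.4] xaxis [0.97  0.242 0.001] z [ 1.4e-03 -1.0e-04 -1.0e+00]
```

View pics/chk3.png

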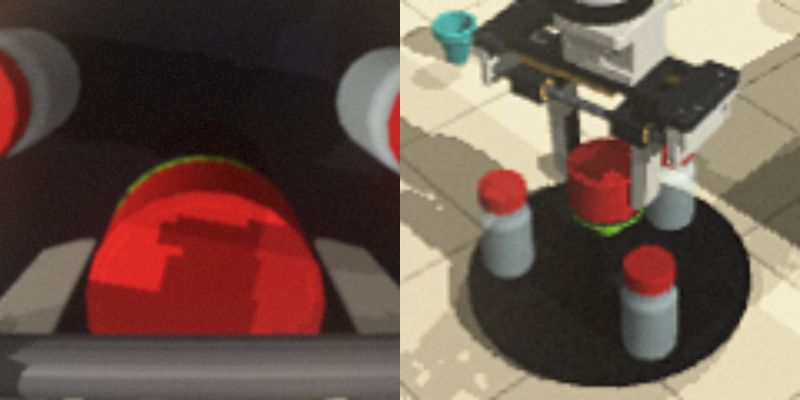

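The cap is level and fully down, with its edge at about 100.4 mm. The arm is pressing with about 16 N, at the seal's hard stop, and the jars haven't moved. I'll hand it in.

```bash
python3 -c "
from rig import arm
print(arm.job_done())"
```

```text
the job is handed in; nothing more can be done
None
```

The job is handed in: the loose cup is nested in its twin, the cap is clicked on, and the arm is still pressing it down with about 16 N on the squeezed seal; the final pictures show the jars still in place, and the arm never went near the strainer.

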